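Knobs back on the glaze-sample stirrer

TASK

Get the four-place bench stirrer running: for every place that has a jar standing on it, push a knob fully home on the square spindle in front of that jar and turn it clockwise as far as it goes. Leave the spindles of the empty places bare and as they are, do not shift the jars, and put the knobs left over in the shallow steel tray.

Things in the scene. Friction and masses are not known exactly. Their poses are not given: they have to be found in the camera images.
- knob1: loose black knob with a bare aluminium finger bar, one of four alike, about 60 g. Origin: centre of the underside, z up. Square hub 36 mm wide, 24 mm tall, with a 16 mm square bore 24 mm deep, open below, sides along the knob's x and y; then a cap 48 mm across, 5 mm thick; on top, 29 to 51 mm up, a finger bar 44 mm long (along x), 14 mm thick (y). Fits a spindle at any of four quarter turns
- knob2: loose black knob with a bare aluminium finger bar, one of four alike, about 60 g. Origin: centre of the underside, z up. Square hub 36 mm wide, 24 mm tall, with a 16 mm square bore 24 mm deep, open below, sides along the knob's x and y; then a cap 48 mm across, 5 mm thick; on top, 29 to 51 mm up, a finger bar 44 mm long (along x), 14 mm thick (y). Fits a spindle at any of four quarter turns
- knob3: loose black knob with a bare aluminium finger bar, one of four alike, about 60 g. Origin: centre of the underside, z up. Square hub 36 mm wide, 24 mm tall, with a 16 mm square bore 24 mm deep, open below, sides along the knob's x and y; then a cap 48 mm across, 5 mm thick; on top, 29 to 51 mm up, a finger bar 44 mm long (along x), 14 mm thick (y). Fits a spindle at any of four quarter turns
- knob4: loose black knob with a bare aluminium finger bar, one of four alike, about 60 g. Origin: centre of the underside, z up. Square hub 36 mm wide, 24 mm tall, with a 16 mm square bore 24 mm deep, open below, sides along the knob's x and y; then a cap 48 mm across, 5 mm thick; on top, 29 to 51 mm up, a finger bar 44 mm long (along x), 14 mm thick (y). Fits a spindle at any of four quarter turns
- seat1 (a point): centre of the collar of spindle 1 of 4 (1 leftmost seen from the robot), at the collar's top, 51 mm above the bench, where a fitted knob's underside rests. A 14 mm square steel shaft rises from it: square for 15 mm, then a round taper up to 21 mm. z up; turns with the spindle: x along the black pointer on the 72 mm collar, the square's sides along x and y. Spindles 100 mm apart
- spindle1 (a joint): turn of spindle 1 in rad: 0 = off (left stop, pointer 1.2 rad left of straight away from the robot), grows clockwise seen from above, 2.4 = full speed (right stop at the steel pin). It stays where it is left (friction about 0.05 N m). It has about 0.15 rad of play in a knob's bore
- plate1 (a point): centre of the top of the dark round plate (76 mm across, 50 mm above the bench) of place 1, 110 mm behind spindle 1
- seat2 (a point): centre of the collar of spindle 2 of 4 (1 leftmost seen from the robot), at the collar's top, 51 mm above the bench, where a fitted knob's underside rests. A 14 mm square steel shaft rises from it: square for 15 mm, then a round taper up to 21 mm. z up; turns with the spindle: x along the black pointer on the 72 mm collar, the square's sides along x and y. Spindles 100 mm apart
- spindle2 (a joint): turn of spindle 2 in rad: 0 = off (left stop, pointer 1.2 rad left of straight away from the robot), grows clockwise seen from above, 2.4 = full speed (right stop at the steel pin). It stays where it is left (friction about 0.05 N m). It has about 0.15 rad of play in a knob's bore
- plate2 (a point): centre of the top of the dark round plate (76 mm across, 50 mm above the bench) of place 2, 110 mm behind spindle 2
- seat3 (a point): centre of the collar of spindle 3 of 4 (1 leftmost seen from the robot), at the collar's top, 51 mm above the bench, where a fitted knob's underside rests. A 14 mm square steel shaft rises from it: square for 15 mm, then a round taper up to 21 mm. z up; turns with the spindle: x along the black pointer on the 72 mm collar, the square's sides along x and y. Spindles 100 mm apart
- spindle3 (a joint): turn of spindle 3 in rad: 0 = off (left stop, pointer 1.2 rad left of straight away from the robot), grows clockwise seen from above, 2.4 = full speed (right stop at the steel pin). It stays where it is left (friction about 0.05 N m). It has about 0.15 rad of play in a knob's bore
- plate3 (a point): centre of the top of the dark round plate (76 mm across, 50 mm above the bench) of place 3, 110 mm behind spindle 3
- seat4 (a point): centre of the collar of spindle 4 of 4 (1 leftmost seen from the robot), at the collar's top, 51 mm above the bench, where a fitted knob's underside rests. A 14 mm square steel shaft rises from it: square for 15 mm, then a round taper up to 21 mm. z up; turns with the spindle: x along the black pointer on the 72 mm collar, the square's sides along x and y. Spindles 100 mm apart
- spindle4 (a joint): turn of spindle 4 in rad: 0 = off (left stop, pointer 1.2 rad left of straight away from the robot), grows clockwise seen from above, 2.4 = full speed (right stop at the steel pin). It stays where it is left (friction about 0.05 N m). It has about 0.15 rad of play in a knob's bore
- plate4 (a point): centre of the top of the dark round plate (76 mm across, 50 mm above the bench) of place 4, 110 mm behind spindle 4
- jar1: white sample jar with lid, 54 mm across, 72 mm tall, standing on one of the plates; origin: centre of its underside. Some of the four jars are absent
- jar2: white sample jar with lid, 54 mm across, 72 mm tall, standing on one of the plates; origin: centre of its underside. Some of the four jars are absent
- jar3: white sample jar with lid, 54 mm across, 72 mm tall, standing on one of the plates; origin: centre of its underside. Some of the four jars are absent
- jar4: white sample jar with lid, 54 mm across, 72 mm tall, standing on one of the plates; origin: centre of its underside. Some of the four jars are absent
- tray_in (a point): centre of the inner floor (4 mm above the bench) of a shallow open steel tray, 200 mm along its x, 140 mm along its y, 25 mm tall, walls 4 mm; fixed
- console: the stirrer: a grey box 225 mm (x) by 420 mm (y), top 45 mm above the bench, four plates at the back and four upright spindles in front; fixed. Origin: centre of its underside; the spindle axes are at x = -55 mm, the plate centres at x = +55 mm
- dish: small white ceramic dish, 60 mm across, 20 mm tall, loose among the knobs; not part of the job. Origin: centre of its underside
- tile_box: low box of test tiles, 170 mm (x) by 130 mm (y), 36 mm tall, fixed; not part of the job. Origin: centre of its underside
Mind the look-alikes: they are no part of the job. Leave any pink or red look-alike of the jar2 alone.

How it is judged:
By the outcome, as a careful person would: the job done as asked, in the order asked, and still so for the second after the job is handed in, with the robot touching nothing.
Of jar1, jar2, jar3, jar4 only 2 to 3 are there at a start; the rules pass over those that are not, and their reading is None.
At some moment in a run one of knob1, knob2, knob3, knob4 may be knocked a few centimetres aside while the robot is not near it.
Once in a run the grip may slacken for a moment while it holds something.
It also fails if it takes over 210 s, if anything falls off the work surface, if the arm or the gripper's body presses on something with over 40 N, if the wrist force passes 120 N, or if a joint passes its speed limit or range.

ROBOT

A 7-joint arm with a two-finger parallel gripper is mounted at the origin on the work surface. World frame = base frame: x ahead of the robot, y to its left, z up, the work surface at z = 0. Lengths are in mm, angles in degrees, forces in N, time in s.
With the tool pointing down it reaches from about 400 to 850 mm from the base axis. Payload 4.4 kg.
Tool frame: the origin (TCP) lies midway between the tips of the shut fingers; the grasp point (between the pads) lies 19 mm behind it (r.tcp_to_grasp is the distance from the TCP to the grasp point, in mm); z points along the fingers, y is the line along which they close (so a half turn about z gives the same grasp; the last joint's range is limited). The gripper opens to 94 mm and grips with 3 to 60 N. Pads are 16 mm wide; open, the fingers measure 119 mm over their backs; the gripper's body (75 mm by 177 mm) begins 78 mm behind the grasp point.
Start: joints at [-3.77, 36.005, 2.206, 86.941, -1.547, 57.084, -1.146], TCP at [650.014, 0.028, 205.478] pointing down, gripper open.
Joint ranges: [-175.42, 175.42], [-21.48, 121.26], [-71.46, 75.88], [10.55, 141.38], [-63.04, 243.04], [13.31, 113.54], [-168.57, 168.57]. Speed limits (degrees/s): [147.25, 147.25, 180, 180, 180, 180, 180].

INTERFACE

Orientations are given as [roll, pitch, yaw] about the fixed x, y, z axes, in that order (R = Rz(yaw) Ry(pitch) Rx(roll)).
In Python, from rig import r, capture, finder gives the robot as it stands. The module is installed in compiled form; this text tells all that it offers.
- The arm moves only by the tool step_arm, never from a script. Its argument "deltas" is a list that holds one entry, the list of rows, each a list of 6 numbers: the shift along the tool's x, y, z in mm, then the turn, a rotation vector about the tool's x, y, z in degrees. A call has 1 to 12 rows; each row shifts and turns the commanded pose from where the row before left it, along the tool's axes as they then stand; what a row does not reach is not made up. A row lasts 1/10 s, in which the tool goes at most 50 mm and 8.59 degrees, less where a joint would pass 70% of its speed; a pose out of reach is approached as far as the arm can. A call with a gripper value outside its range is refused whole. "grip" is the closure, from 0 (fully open) to 1 (shut), set as the call begins (left out, the last holds). The fingers move at their own pace and stop on an object; "squeeze" is the grip in N (left out, the last holds). Time passes only in rows, so rows that do not move let the fingers close. It gives the time, the measured TCP pose, the force, the opening and the grip force at its end, in the units of the state.
- r.get_obs(): the state, without advancing time (a new reading comes with each control period).
- capture(name): name is "scene" or "side" or "wrist"; returns a dict with "img" (420x560x3 uint8, blue, green, red), "K" (3x3 intrinsics, pixels), "T" (4x4, takes a point from camera to world coordinates). Camera axes: x right, y up, looking along -z (the intrinsics and any distortion apply to the point x, -y, -z); pixel columns grow to the right and rows downward; lengths in mm; the calibration is good to about 2 mm. The wrist camera is an equidistant fisheye: a pixel r from the principal point sees the ray r / f radians off the axis. A picture is of the moment at which its call begins. There is no depth.
- r.sign_off(): hands the job in; it is judged then, once.
Trained networks look in the newest picture that a camera, given by its name, has taken for a name from the list of things; names that differ only in an ending like _2 or _b are one class to them, and where a whole thing is asked for, a point or a joint stands for the part that bears it (a point fixed in the world has none). Each returns a list of dicts, best first, with "score" (0 to 1); they miss things now and then, are a little off and sometimes report something else, mostly with a low value. They report only what shows in the picture. A call takes as long as a camera call. They do not tell look-alikes from the thing itself.
- finder.boxes_of(thing, camera): "rect" ([left, top, right, bottom] in pixels, round what is visible of it).
- finder.trace(thing, camera): "region" (420x560 bool, what is visible of it) and "rect" ([left, top, right, bottom] in pixels, round what is visible of it).
The state is a dict: "time": time; "joint_pos": joint angles; "qd": joint speeds; "effort": joint torques, N m; "ee_pos": TCP position; "ee_rot": TCP orientation; "force": force on the tool from outside, world axes, zero at the start; "wrist_torque": the same for the moment, N m; "finger_gap": opening from 0.0 (shut) to 1.0 (fully open); "gripper_force": force on a finger pad.
Only numpy, scipy, OpenCV 4.12 (cv2) and the standard library are available. Lean on these libraries where they do the work, as an engineer would, in place of code of your own. Each camera call takes 0.05 s, during which the arm holds its last target. There are 200 camera calls.

## Working session

There is one attempt and no reset: what is moved stays moved. The work goes in short steps, Python scripts to look and compute and a tool call to move; the robot and the scene stay as the last step left them, time stands still between calls to the robot, and variables do not carry over. Pictures are saved under pics/ and viewed, at most 14 in all, crops included, and the job is handed in when it is done.

Besides the shell and the picture viewer there is one more tool, called after "Emit:" by a JSON object that holds its "method" and its "body", one argument or row to a line. step_arm: Moves the arm, as the interface text tells. Its arguments: {"type":"object","properties":{"deltas":{"type":"array"},"grip":{"type":"number"},"squeeze":{"type":"number"}},"required":["deltas"]}

```bash
mkdir -p pics
cat > h.py <<'E'
import numpy as np, cv2
from rig import r, capture, finder
def save(n,f):
    c=capture(n); cv2.imwrite(f'pics/{f}.png',c['img']); return c
E
python3 - <<'E'
from h import *
a=save('scene','s0'); b=save('side','d0')
for c in (a,b): print(c['K'].tolist(),np.round(c['T'],3).tolist(), [k for k in c])
for n in('knob1','seat1','jar1','plate1','dish','tray_in','console'):
  for cam in('scene','side'):
    try: print(n,cam,[(np.round(d['rect']).tolist(),round(d['score'],2)) for d in finder.boxes_of(n,cam)])
    except Exception as e: print(n,e)
print(r.get_obs())
E
```

```text
[[474.42501605119, 0.0, 273.8371786871069], [0.0, 474.42501605119, 212.68158330451735], [0.0, 0.0, 1.0]] [[-0.287, -0.68, 0.675, 1444.949], [0.958, -0.192, 0.215, 277.901], [-0.017, 0.708, 0.706, 926.147], [0.0, 0.0, 0.0, 1.0]] ['img', 'K', 'T']
[[536.0083007168392, 0.0, 278.694305910019], [0.0, 536.0083007168392, 208.08425328561717], [0.0, 0.0, 1.0]] [[0.869, 0.322, -0.375, 130.189], [-0.494, 0.566, -0.66, -884.32], [-0.0, 0.759, 0.651, 946.28], [0.0, 0.0, 0.0, 1.0]] ['img', 'K', 'T']
knob1 scene [([272.0, 178.0, 290.0, 200.0], 0.81), ([308.0, 188.0, 325.0, 211.0], 0.72), ([243.0, 181.0, 260.0, 202.0], 0.69), ([346.0, 189.0, 364.0, 212.0], 0.58), ([251.0, 230.0, 272.0, 267.0], 0.55)]
knob1 side [([237.0, 252.0, 260.0, 278.0], 0.73), ([178.0, 186.0, 197.0, 210.0], 0.68), ([204.0, 208.0, 222.0, 233.0], 0.64), ([232.0, 167.0, 392.0, 295.0], 0.59), ([216.0, 232.0, 233.0, 258.0], 0.55)]
seat1 scene [([227.0, 210.0, 252.0, 229.0], 0.82), ([190.0, 199.0, 219.0, 220.0], 0.78), ([266.0, 215.0, 289.0, 236.0], 0.72), ([301.0, 222.0, 328.0, 245.0], 0.65), ([118.0, 144.0, 196.0, 203.0], 0.16)]
s
[... 1019 characters left out ...]
me': 0.8, 'joint_pos': array([-3.77063227, 36.00410482,  2.20625281, 86.94145997, -1.54697921,
       57.08415103, -1.14546678]), 'qd': array([ 0.03676099,  0.06054444, -0.01026345,  0.05522579,  0.11383683,
        0.01412718,  0.02733605]), 'effort': array([ 2.41767866e-04, -5.49521792e+01,  1.14295341e+00, -1.86934483e+01,
       -5.23835735e-02,  1.58000918e-02, -8.59696740e-06]), 'ee_pos': array([6.50004331e+02, 3.03057634e-02, 2.05480187e+02]), 'ee_rot': array([-1.79999951e+02, -1.87385445e-03,  8.99992751e+01]), 'force': array([-0.52001405, -0.29791002,  0.07416469]), 'wrist_torque': array([-0.02527961, -0.03692401,  0.06685589]), 'gripper_force': 0.0, 'finger_gap': 0.999494684825175}
```

View pics/s0.png

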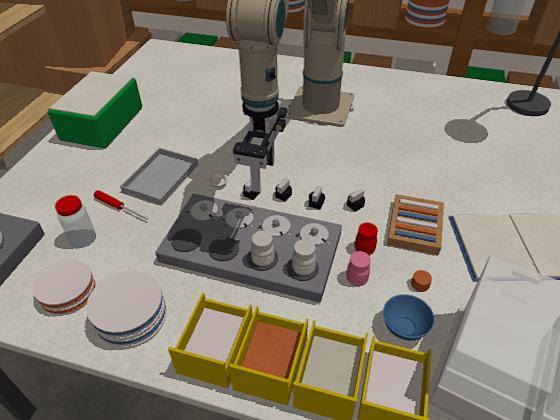

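View pics/d0.png

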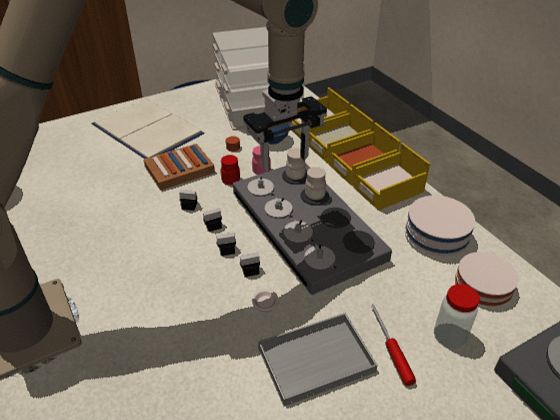

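```bash
cat >> h.py <<'E'
def ray(c,uv,fish=False):
    K=c['K']; q=np.array([(uv[0]-K[0,2])/K[0,0],(uv[1]-K[1,2])/K[1,1]])
    if fish:
        th=np.hypot(*q); d=np.array([q[0]/th*np.sin(th),-q[1]/th*np.sin(th),-np.cos(th)]) if th>1e-9 else np.array([0,0,-1.])
    else: d=np.array([q[0],-q[1],-1])
    return c['T'][:3,3],c['T'][:3,:3]@d
def onz(c,uv,z,fish=False):
    o,d=ray(c,uv,fish); return (o+d*(z-o[2])/d[2])
def proj(c,P,fish=False):
    p=np.linalg.inv(c['T'])@np.append(P,1); v=np.array([p[0],-p[1]]); K=c['K']
    if fish: v=v/np.linalg.norm(v)*np.arctan2(np.linalg.norm(v),-p[2])
    else: v=v/-p[2]
    return np.array([v[0]*K[0,0]+K[0,2],v[1]*K[1,1]+K[1,2]])
E
python3 - <<'E'
from h import *
cs={'scene':capture('scene'),'side':capture('side')}
for n,z in(('knob1',25),('seat1',55),('jar1',86),('dish',10),('tray_in',12),('console',25)):
  for cam in cs:
    for d in finder.boxes_of(n,cam):
      if d['score']<.5: continue
      x0,y0,x1,y1=d['rect']; print(n,cam,round(d['score'],2),np.round(onz(cs[cam],((x0+x1)/2,(y0+y1)/2),z)[:2]))
w=save('wrist','w0'); print(w['K'].tolist(),np.round(w['T'],3).tolist())
E
```

```text
knob1 scene 0.8 [494.  -1.]
knob1 scene 0.79 [504. 101.]
knob1 scene 0.58 [477. 208.]
knob1 scene 0.58 [518. -79.]
knob1 side 0.86 [487.  92.]
knob1 side 0.8 [481.  -2.]
knob1 side 0.62 [495. -94.]
knob1 side 0.59 [467. 204.]
seat1 scene 0.94 [658. 131.]
seat1 scene 0.71 [659. -65.]
seat1 scene 0.64 [647.  33.]
seat1 scene 0.58 [ 653. -165.]
seat1 scene 0.56 [551. 369.]
seat1 side 0.78 [642.  18.]
seat1 side 0.78 [ 642. -181.]
seat1 side 0.71 [645. 110.]
seat1 side 0.63 [638. -81.]
jar1 scene 0.95 [761. 133.]
jar1 scene 0.76 [763. 250.]
jar1 scene 0.72 [666. 257.]
jar1 scene 0.58 [764.  29.]
jar1 side 0.74 [753. 122.]
jar1 side 0.64 [593. 197.]
jar1 side 0.63 [678. 194.]
jar1 side 0.6 [756.  19.]
dish side 0.95 [ 483. -194.]
dish side 0.54 [811. 218.]
tray_in scene 0.78 [ 515. -373.]
tray_in scene 0.56 [713. -29.]
tray_in side 0.96 [ 507. -384.]
console scene 0.9 [727. -15.]
console side 0.64 [692. -63.]
console side 0.5 [ 499. -391.]
[[325.19226210127806, 0.0, 283.9402960725294], [0.0, 325.19226210127806, 205.49431824184276], [0.0, 0.0, 1.0]] [[1.0, -0.0, 0.001, 651.319], [-0.0, 0.97, 0.243, 68.808], [-0.001, -0.243, 0.97, 385.952], [0.0, 0.0, 0.0, 1.0]]
```

View pics/w0.png

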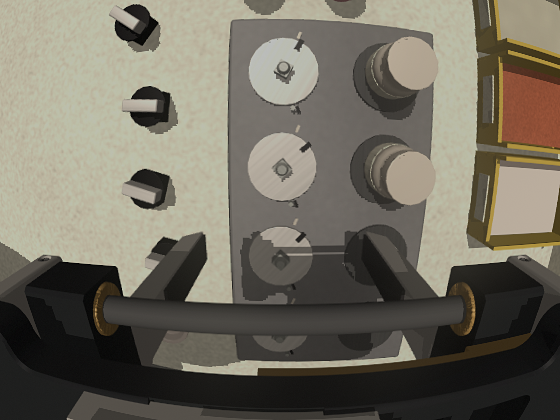

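Jars stand on places 1 and 2 (wrist picture (405,70), (405,175)); places 3 and 4 are empty. Four upright knobs sit in a row at left. I'll move the camera over the knobs and spindles 1 and 2.

Emit:
{"method": "step_arm", "body": {
  "deltas": [
    [[20, -45, 20, 0, 0, 0], [20, -45, 20, 0, 0, 0], [0, 0, 0, 0, 0, 0], [0, 0, 0, 0, 0, 0], [0, 0, 0, 0, 0, 0]]
  ]
}}

```text
time: 2.05
ee_pos: [567.4, 37.3, 168.7]
ee_rot: [179.8, 0.0, 90.0]
force: [0.9, -0.2, 0.1]
finger_gap: 1.0
gripper_force: 0.0
```

Run:
```python
from h import *
c=save('wrist','w1')
cv2.imwrite('pics/w1b.png',cv2.resize(c['img'],(800,600),interpolation=cv2.INTER_CUBIC))
for n,z in(('knob1',40),('seat1',51),('jar1',86)):
  for d in finder.trace(n,'wrist'):
    v,u=np.nonzero(d['region']); print(n,round(d['score'],2),np.round(d['rect']),np.round(onz(c,(u.mean(),v.mean()),z,True)[:2],1))
print(r.get_obs()['ee_pos'],r.get_obs()['time'])
```

```text
knob1 0.96 [181. 110. 234. 159.] [495.9  98.2]
knob1 0.87 [208. 276. 253. 302.] [509.6 -68.2]
knob1 0.85 [160.  12. 216.  63.] [474.4 199.8]
knob1 0.67 [180. 204. 232. 252.] [491.8   7.9]
knob1 0.42 [298.  47. 514. 367.] [668.5  54.5]
knob1 0.36 [327. 271. 382. 307.] [643.2 -64.5]
seat1 0.97 [330. 173. 403. 241.] [646.9  29.4]
seat1 0.87 [335.  69. 408. 140.] [649.2 126.1]
seat1 0.69 [328. 271. 384. 305.] [640.9 -58.3]
seat1 0.68 [318. 343. 378. 368.] [ 644.3 -153.6]
jar1 0.98 [450.  85. 535. 142.] [763.1 127.2]
jar1 0.94 [305.   1. 358.  17.] [608.1 208.2]
jar1 0.89 [449. 184. 524. 254.] [763.5  25.8]
jar1 0.81 [394.   2. 462.  30.] [690.5 214.1]
jar1 0.44 [330. 175. 400. 244.] [637.7  38.3]
jar1 0.26 [334.  68. 408. 145.] [639.6 124.1]
[566.77310174  37.17087197 168.26767122] 2.25
```

View pics/w1b.png

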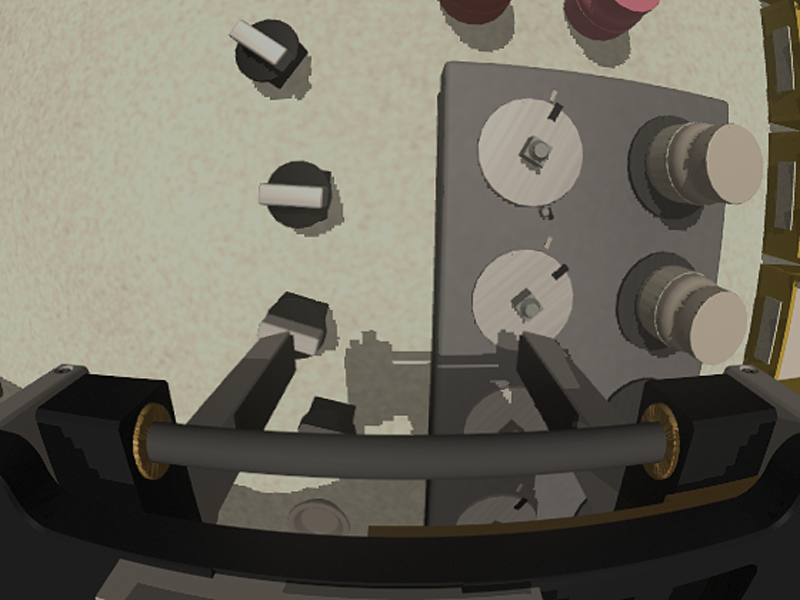

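Emit:
{"method": "step_arm", "body": {
  "deltas": [
    [[30, -35, -10, 0, 0, 0], [30, -35, -10, 0, 0, 0], [0, 0, 0, 0, 0, -8.5], [0, 0, 0, 0, 0, -8.5], [0, 0, 0, 0, 0, -8.5], [0, 0, 0, 0, 0, -8.5], [0, 0, 0, 0, 0, -8.5], [0, 0, 0, 0, 0, -8.5], [0, 0, 0, 0, 0, -8.5], [0, 0, 0, 0, 0, -8.5], [0, 0, 0, 0, 0, -8.5], [0, 0, 0, 0, 0, -8.5]]
  ]
}}

```text
time: 3.45
ee_pos: [496.2, 97.4, 188.1]
ee_rot: [180.0, 0.1, 175.3]
force: [-0.1, -0.3, 0.2]
finger_gap: 1.0
gripper_force: 0.0
```

```bash
cat >> h.py <<'E'
def bars(c,show=True):
    "bright finger bars inside knob traces: top-face centre (z=51) and yaw"
    out=[]
    for d in finder.trace('knob1','wrist'):
        x0,y0,x1,y1=d['rect']
        if d['score']<.5 or (x1-x0)>110: continue
        g=cv2.cvtColor(c['img'],cv2.COLOR_BGR2GRAY)
        m=cv2.morphologyEx(d['region'].astype(np.uint8),cv2.MORPH_CLOSE,np.ones((5,5)))
        m=((g>115)&(m>0)).astype(np.uint8)
        n,l,s,_=cv2.connectedComponentsWithStats(m)
        if n<2: continue
        k=1+np.argmax(s[1:,4]); v,u=np.nonzero(l==k)
        P=np.array([onz(c,p,51,True)[:2] for p in zip(u,v)],np.float32)
        (ctr,(w,h),a)=cv2.minAreaRect(P)
        if w<h: a+=90
        out.append((ctr,a%180)); 
        if show: print('bar',round(d['score'],2),np.round(d['rect']),'ctr',np.round(ctr,1),'size',np.round((w,h),1),'yaw',round(a%180,1),s[k,4])
    return out
def toolof(P):
    "world xyz -> offset in tool axes from current TCP"
    from scipy.spatial.transform import Rotation as R
    o=r.get_obs(); return R.from_euler('xyz',o['ee_rot'],degrees=True).as_matrix().T@(np.array(P)-o['ee_pos'])
E
python3 - <<'E'
from h import *
c=save('wrist','w2')
cv2.imwrite('pics/w2b.png',c['img'])
bars(c)
w=cv2.imread('pics/w1.png')
o=r.get_obs();print(o['ee_pos'],o['ee_rot'],o['joint_pos'][6])
E
```

```text
bar 0.79 [177. 168. 216. 215.] ctr [4.834e+02 4.000e-01] size [12.9 37.3] yaw 163.1 421
bar 0.73 [355. 141. 402. 182.] ctr [470.  203.8] size [16.1 43.4] yaw 147.9 494
bar 0.73 [265. 162. 308. 213.] ctr [490.1  97.6] size [12.  36.6] yaw 175.5 385
bar 0.65 [110. 190. 153. 236.] ctr [488.2 -86. ] size [12.1  8.2] yaw 72.5 63
[496.12043487  97.32256612 187.97383067] [1.79961325e+02 2.99307870e-02 1.74955444e+02] 56.7646607718209
```

View pics/w2b.png

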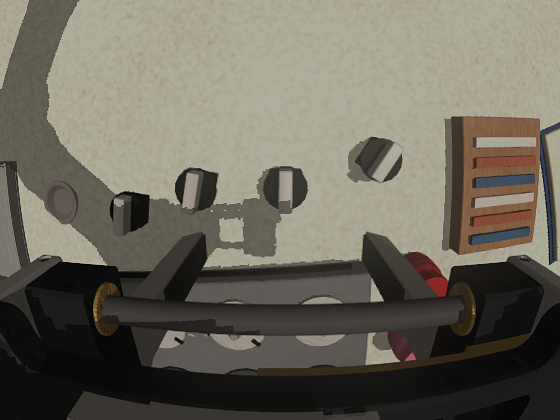

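Run:
```python
from h import *
im=cv2.imread('pics/w2.png'); g=cv2.cvtColor(im,cv2.COLOR_BGR2GRAY)
for u in(284,286,289): print(u,g[156:222,u].tolist())
for v in (175,190,200,207): print(v,g[v,255:318].tolist())
c=capture('wrist')
for v in (165,170,200,205,210,215): print(v,[np.round(onz(c,(286,v),z,True)[:2],1) for z in (29,51)])
# pointers from w1
```

```text
284 [169, 170, 170, 171, 172, 171, 171, 170, 167, 174, 85, 48, 69, 81, 77, 134, 149, 160, 159, 158, 159, 158, 158, 158, 158, 158, 158, 159, 158, 158, 158, 159, 158, 158, 159, 158, 158, 157, 157, 157, 157, 157, 157, 159, 163, 85, 89, 91, 90, 91, 90, 91, 91, 90, 89, 89, 88, 96, 173, 168, 166, 165, 164, 163, 164, 165]
286 [169, 170, 171, 171, 171, 171, 171, 170, 170, 176, 86, 48, 70, 82, 77, 135, 152, 162, 162, 162, 162, 162, 162, 162, 162, 161, 163, 162, 162, 161, 161, 162, 161, 161, 162, 162, 162, 161, 160, 160, 160, 160, 160, 161, 166, 86, 90, 92, 91, 92, 91, 91, 91, 91, 92, 91, 89, 85, 173, 168, 165, 164, 163, 162, 162, 164]
289 [167, 167, 170, 171, 171, 171, 171, 171, 172, 179, 87, 48, 70, 83, 78, 132, 155, 165, 165, 165, 164, 165, 165, 165, 165, 165, 164, 165, 165, 165, 164, 164, 164, 165, 164, 164, 163, 164, 163, 164, 163, 163, 163, 166, 82, 86, 88, 88, 88, 88, 89, 89, 90, 91, 91, 91, 89, 76, 176, 171, 166, 164, 162, 162, 163, 164]
175 [166, 164, 164, 167, 171, 173, 150, 105, 101, 102, 105, 90, 61, 49, 51, 52, 52, 52, 50, 48, 49, 48, 46, 58, 108, 147, 153, 152, 154, 158, 161, 162
[... 615 characters left out ...]
, 51, 52, 51, 52, 50, 46, 79, 149, 173, 171, 169, 169, 168, 168, 169, 168, 167, 164, 165, 166, 167]
207 [98, 98, 98, 98, 99, 100, 101, 101, 102, 102, 102, 102, 102, 101, 101, 100, 101, 102, 103, 84, 52, 41, 41, 69, 87, 88, 87, 88, 90, 91, 90, 91, 91, 91, 89, 134, 129, 72, 42, 42, 76, 150, 177, 172, 169, 167, 164, 164, 165, 168, 170, 170, 170, 167, 165, 165, 164, 168, 170, 171, 170, 168, 167]
165 [array([468.5, 100.7]), array([465.8, 100.8])]
170 [array([473.8, 100.2]), array([470.8, 100.3])]
200 [array([506.1,  97.4]), array([501. ,  97.7])]
205 [array([511.6,  97. ]), array([506.1,  97.3])]
210 [array([517.2,  96.5]), array([511.3,  96.8])]
215 [array([522.7,  96. ]), array([516.5,  96.4])]
```

Emit:
{"method": "step_arm", "body": {
  "deltas": [
    [[2.6, 0.6, 35, 0, 0, 0], [0, 0, 35, 0, 0, 0], [0, 0, 35, 0, 0, 0], [0, 0, 30, 0, 0, 0], [0, 0, 20, 0, 0, 0], [0, 0, 0, 0, 0, 0], [0, 0, 0, 0, 0, 0], [0, 0, 0, 0, 0, 0]]
  ],
  "grip": 0.3
}}

```text
time: 4.4
ee_pos: [493.9, 98.8, 34.0]
ee_rot: [180.0, 0.1, 174.9]
force: [1.1, 0.5, 0.4]
finger_gap: 0.704
gripper_force: 0.0
```

Emit:
{"method": "step_arm", "body": {
  "deltas": [
    [[0, 0, 0, 0, 0, 0], [0, 0, 0, 0, 0, 0], [0, 0, 0, 0, 0, 0], [0, 0, 0, 0, 0, 0], [0, 0, 0, 0, 0, 0], [0, 0, 0, 0, 0, 0], [0, 0, 0, 0, 0, 0], [0, 0, 0, 0, 0, 0]]
  ],
  "grip": 1,
  "squeeze": 30
}}

```text
time: 5.2
ee_pos: [492.7, 98.5, 32.8]
ee_rot: [180.0, -0.0, 175.0]
force: [1.6, -0.1, 0.1]
finger_gap: 0.144
gripper_force: 30.0
```

Emit:
{"method": "step_arm", "body": {
  "deltas": [
    [[0, 0, -40, 0, 0, 0], [0, 0, -40, 0, 0, 0], [0, 0, -40, 0, 0, 0], [-24, -18, 0, 0, 0, 0], [-24, -18, 0, 0, 0, 0], [-24, -18, 0, 0, 0, 0], [0, 0, 0, 0, 0, 8], [0, 0, 0, 0, 0, 8], [0, 0, 0, 0, 0, 8], [0, 0, 0, 0, 0, 8], [0, 0, 0, 0, 0, 8], [0, 0, 0, 0, 0, 0]]
  ]
}}

```text
time: 6.4
ee_pos: [559.5, 38.5, 152.7]
ee_rot: [-180.0, -0.0, 135.0]
force: [0.1, 0.6, -1.8]
finger_gap: 0.145
gripper_force: 30.0
```

```bash
cat >> h.py <<'E'
def seats(c,cam='wrist'):
    fish=cam=='wrist'
    g=cv2.cvtColor(c['img'],cv2.COLOR_BGR2GRAY)
    for d in finder.trace('seat1',cam):
        if d['score']<.4: continue
        m=d['region'].astype(np.uint8)
        cn=max(cv2.findContours(m,0,cv2.CHAIN_APPROX_NONE)[0],key=cv2.contourArea)[:,0]
        P=np.array([onz(c,p,51,fish)[:2] for p in cn],np.float32)
        # robust circle of radius 36
        from scipy.optimize import least_squares
        s=least_squares(lambda q:np.hypot(P[:,0]-q[0],P[:,1]-q[1])-36,P.mean(0),loss='soft_l1',f_scale=1.)
        res=np.median(abs(s.fun))
        # dark pointer pixels: radius 16..36
        v,u=np.nonzero(cv2.morphologyEx(m,cv2.MORPH_CLOSE,np.ones((7,7)))); Q=np.array([onz(c,p,51,fish)[:2] for p in zip(u,v)])-s.x
        R=np.hypot(*Q.T); k=(R>20)&(R<35)&(g[v,u]<45)
        a=np.degrees(np.arctan2(Q[k,1],Q[k,0])) if k.any() else [np.nan]
        print('seat',round(d['score'],2),np.round(d['rect']),np.round(s.x,1),'res',round(res,2),'ptr',np.round(np.median(a),1),np.round(np.std(a),1),k.sum())
E
python3 - <<'E'
from h import *
c=save('wrist','w3')
seats(c)
s=capture('scene'); seats(s,'scene')
s=capture('side'); seats(s,'side')
o=r.get_obs();print(o['ee_pos'],o['ee_rot'],o['joint_pos'][6],o['finger_gap'])
E
```

```text
seat 0.93 [324. 239. 377. 272.] [632.1  66.5] res 4.88 ptr nan nan 0
seat 0.82 [264. 337. 302. 362.] [694.1 -83. ] res 6.43 ptr nan nan 0
seat 0.6 [379. 166. 452. 239.] [649.9 126.3] res 0.46 ptr 59.1 2.5 30
seat 0.8 [264. 214. 289. 235.] [649.2  29.4] res 1.33 ptr 39.5 2.0 4
seat 0.74 [222. 208. 254. 228.] [648.5 -71. ] res 0.87 ptr 47.2 1.7 3
seat 0.72 [300. 222. 327. 242.] [654.2 129.1] res 2.28 ptr 65.9 1.9 4
seat 0.65 [191. 199. 217. 221.] [ 648.  -171.4] res 0.8 ptr 60.0 3.3 6
seat 0.96 [282. 222. 313. 244.] [643.1 -74. ] res 0.96 ptr 45.9 1.9 4
seat 0.71 [237. 179. 250. 201.] [601.7 133. ] res 8.76 ptr -94.8 106.2 102
seat 0.67 [256. 180. 272. 196.] [650.2 122.9] res 2.81 ptr nan nan 0
seat 0.67 [264. 200. 293. 220.] [644.6  23.5] res 1.41 ptr 44.1 0.0 1
seat 0.67 [304. 244. 336. 268.] [ 641.  -173.6] res 1.43 ptr 54.5 2.1 2
[559.76309725  38.34285581 152.78179671] [-1.79999814e+02 -1.48398573e-02  1.35073462e+02] 31.11512042251184 0.14612282275836483
```

View pics/w3.png

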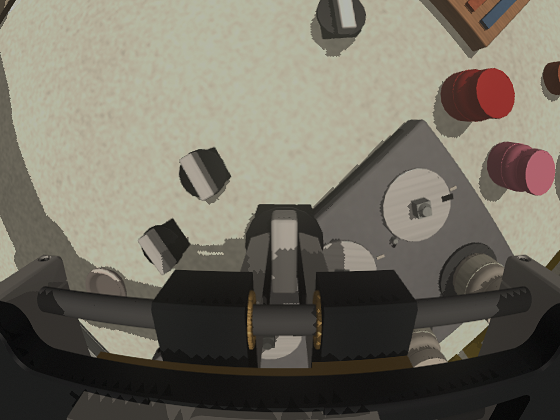

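Emit:
{"method": "step_arm", "body": {
  "deltas": [
    [[0, 0, 0, 0, 0, -7], [0, 0, 0, 0, 0, -7], [-8, 30.5, 0, 0, 0, 0], [-8, 30.5, 0, 0, 0, 0], [-8, 30.5, 0, 0, 0, 0], [-8, 30.5, 0, 0, 0, 0], [0, 0, 20, 0, 0, 0], [0, 0, 15, 0, 0, 0], [0, 0, 0, 0, 0, 0], [0, 0, 0, 0, 0, 0], [0, 0, 0, 0, 0, 0]]
  ]
}}

```text
time: 7.8
ee_pos: [650.4, 125.9, 118.6]
ee_rot: [180.0, 0.0, 149.0]
force: [0.2, 0.2, -0.7]
finger_gap: 0.147
gripper_force: 30.0
```

Run:
```python
from h import *
c=save('wrist','w4')
seats(c)
o=r.get_obs();print(o['ee_pos'],o['ee_rot'],o['finger_gap'])
cv2.imwrite('pics/w4b.png',cv2.resize(c['img'][140:320,190:380],None,fx=3.1,fy=3.1,interpolation=cv2.INTER_CUBIC))
for P in ([649.9,126.3,51],[649.9,126.3,72]): print(proj(c,P,True))
print(toolof([649.9,126.3,51]))
```

```text
seat 0.87 [244. 166. 332. 232.] [651.5 125.9] res 1.36 ptr 59.6 67.3 40
seat 0.84 [ 86. 276. 141. 338.] [601.  -46.7] res 5.88 ptr nan nan 0
seat 0.61 [148. 231. 226. 288.] [647.9  27. ] res 0.76 ptr 52.6 0.7 8
seat 0.61 [ 64. 114. 398. 366.] [634.2  90.3] res 55.47 ptr -15.5 0.9 5
[650.57630825 126.18516142 118.86396378] [1.79944749e+02 6.38919511e-02 1.48966390e+02] 0.1457973209052711
[284.92762449 212.50034551]
[285.03557624 220.11449429]
[ 0.71438525 -0.3157048  67.86293646]
```

View pics/w4b.png

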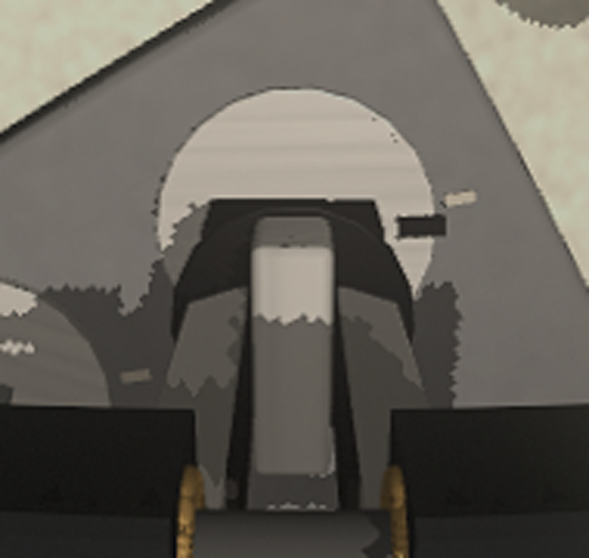

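Emit:
{"method": "step_arm", "body": {
  "deltas": [
    [[0.5, 0, 9, 0, 0, 0], [0, 0, 5, 0, 0, 0], [0, 0, 4, 0, 0, 0], [0, 0, 3, 0, 0, 0], [0, 0, 3, 0, 0, 0], [0, 0, 0, 0, 0, 0], [0, 0, 0, 0, 0, 0]]
  ]
}}

```text
time: 8.6
ee_pos: [649.7, 126.8, 93.8]
ee_rot: [180.0, -0.0, 149.0]
force: [1.3, 0.3, -1.2]
finger_gap: 0.144
gripper_force: 30.0
```

Emit:
{"method": "step_arm", "body": {
  "deltas": [
    [[0, 0, 3, 0, 0, 0], [0, 0, 3, 0, 0, 0], [0, 0, 3, 0, 0, 0], [0, 0, 2, 0, 0, 0], [0, 0, 1, 0, 0, 0], [0, 0, 0, 0, 0, 0], [0, 0, 0, 0, 0, 0]]
  ]
}}

```text
time: 9.3
ee_pos: [649.9, 126.7, 83.2]
ee_rot: [180.0, 0.1, 149.0]
force: [-2.1, 0.9, 4.6]
finger_gap: 0.151
gripper_force: 3.0
```

Emit:
{"method": "step_arm", "body": {
  "deltas": [
    [[0, 0, 0, 0, 0, 0], [0, 0, 0, 0, 0, 0], [0, 0, 0, 0, 0, 0], [0, 0, 0, 0, 0, 0], [0, 0, 0, 0, 0, 0]]
  ],
  "grip": 1,
  "squeeze": 30
}}

```text
time: 9.8
ee_pos: [650.1, 126.6, 82.6]
ee_rot: [180.0, 0.0, 149.0]
force: [-1.1, -1.3, 7.4]
finger_gap: 0.145
gripper_force: 30.0
```

Emit:
{"method": "step_arm", "body": {
  "deltas": [
    [[0, 0, 0, 0, 0, 8.5], [0, 0, 0, 0, 0, 8.5], [0, 0, 0, 0, 0, 8.5], [0, 0, 0, 0, 0, 8.5], [0, 0, 0, 0, 0, 8.5], [0, 0, 0, 0, 0, 8.5], [0, 0, 0, 0, 0, 8.5], [0, 0, 0, 0, 0, 8.5], [0, 0, 0, 0, 0, 8.5], [0, 0, 0, 0, 0, 8.5], [0, 0, 0, 0, 0, 8.5], [0, 0, 0, 0, 0, 8.5]]
  ]
}}

```text
time: 11.0
ee_pos: [648.8, 127.0, 82.6]
ee_rot: [-179.9, 0.0, 46.7]
force: [-4.7, 0.5, 8.0]
finger_gap: 0.148
gripper_force: 30.0
```

Emit:
{"method": "step_arm", "body": {
  "deltas": [
    [[0, 0, 0, 0, 0, 8.5], [0, 0, 0, 0, 0, 8.5], [0, 0, 0, 0, 0, 6], [0, 0, 0, 0, 0, 4], [0, 0, 0, 0, 0, 3], [0, 0, 0, 0, 0, 3], [0, 0, 0, 0, 0, 3], [0, 0, 0, 0, 0, 0]]
  ]
}}

```text
time: 11.8
ee_pos: [648.6, 127.5, 82.6]
ee_rot: [-179.9, 0.1, 11.0]
force: [-3.8, 0.5, 9.6]
finger_gap: 0.145
gripper_force: 30.0
```

Run:
```python
from h import *
o=r.get_obs();print(o['ee_rot'],o['wrist_torque'],o['joint_pos'],o['gripper_force'])
seats(capture('side'),'side')
c=save('wrist','w5')
seats(c)
cv2.imwrite('pics/w5b.png',cv2.resize(c['img'][120:320,180:390],None,fx=2.8,fy=2.8,interpolation=cv2.INTER_CUBIC))
```

```text
[-1.79928333e+02  1.03283329e-01  1.09806240e+01] [ 0.08672569  1.22200873 -0.00851329] [-28.19612825  47.66280932  26.16605933  91.38165386 -26.42193244
  47.31779123 -70.25364791] 30.002655386924744
seat 0.88 [264. 199. 292. 218.] [643.4  25.4] res 2.13 ptr 40.6 2.8 3
seat 0.59 [306. 243. 336. 270.] [ 641.2 -174.6] res 0.85 ptr 55.8 2.0 2
seat 0.57 [282. 224. 310. 244.] [643.1 -74.5] res 1.8 ptr 48.5 2.3 3
seat 0.56 [234. 167. 393. 293.] [698.6  -8.8] res 137.02 ptr -17.3 99.9 236
seat 0.5 [247. 184. 275. 196.] [645.2 122.3] res 1.16 ptr -38.1 63.4 14
seat 0.7 [372. 208. 455. 294.] [649.4  26.4] res 0.53 ptr 40.9 2.6 83
seat 0.62 [477. 233. 537. 294.] [647.5 -72.6] res 1.06 ptr 44.9 3.0 60
seat 0.6 [230. 174. 340. 253.] [649.3 125.9] res 1.13 ptr -68.9 21.7 91
seat 0.49 [553. 257. 560. 278.] [ 630.4 -120. ] res 2.37 ptr nan nan 0
```

View pics/w5b.png

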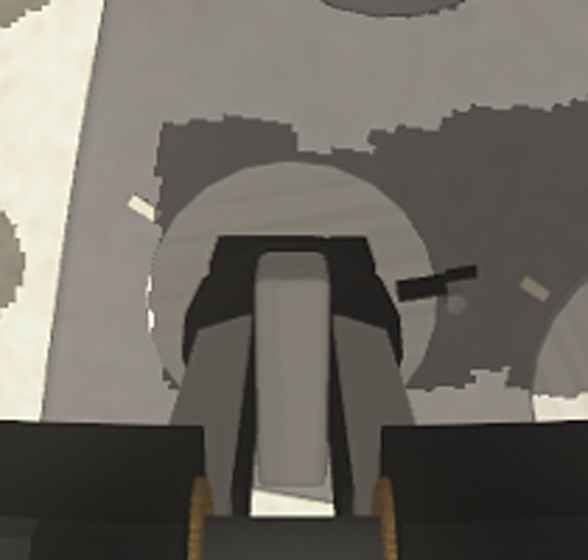

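Emit:
{"method": "step_arm", "body": {
  "deltas": [
    [[0, 0, 0, 0, 0, 2], [0, 0, 0, 0, 0, 2], [0, 0, 0, 0, 0, 2], [0, 0, 0, 0, 0, 0], [0, 0, 0, 0, 0, 0]]
  ]
}}

```text
time: 12.5
ee_pos: [648.5, 127.6, 82.6]
ee_rot: [-179.9, 0.1, 5.1]
force: [-4.3, 1.3, 10.4]
finger_gap: 0.145
gripper_force: 30.2
```

Run:
```python
from h import *
o=r.get_obs();print(o['ee_rot'],o['wrist_torque'],o['gripper_force'],o['effort'][6],o['ee_pos'],o['force'])
c=save('wrist','w6')
seats(c)
```

```text
[-1.79933644e+02  1.24333987e-01  5.13269540e+00] [0.1466003  1.27145193 0.42287623] 30.208774209022522 -0.4277354758232832 [648.50125108 127.63183403  82.64057839] [-4.2971214   1.30652189 10.42694265]
seat 0.86 [232. 177. 339. 253.] [649.3 126. ] res 1.09 ptr -68.7 28.8 88
seat 0.73 [484. 210. 545. 287.] [648.5 -72.4] res 0.87 ptr 46.1 2.9 68
seat 0.6 [374. 194. 458. 283.] [649.1  26.6] res 0.44 ptr 40.2 2.5 83
seat 0.42 [555. 247. 560. 278.] [ 649.9 -171. ] res 1.88 ptr nan nan 0
```

Emit:
{"method": "step_arm", "body": {
  "deltas": [
    [[0, 0, 0, 0, 0, 0], [0, 0, 0, 0, 0, 0], [0, 0, 0, 0, 0, 0], [0, 0, 0, 0, 0, 0], [0, 0, -10, 0, 0, 0], [0, 0, -30, 0, 0, 0], [0, 0, -35, 0, 0, 0], [0, 0, -30, 0, 0, 0], [0, 0, 0, 0, 0, 0]]
  ],
  "grip": 0.6
}}

```text
time: 13.5
ee_pos: [653.1, 126.5, 192.4]
ee_rot: [-180.0, -0.5, 5.0]
force: [1.7, 0.5, 0.5]
finger_gap: 0.401
gripper_force: 0.0
```

Emit:
{"method": "step_arm", "body": {
  "deltas": [
    [[-29, 18, 0, 0, 0, 0], [-29, 18, 0, 0, 0, 0], [-29, 18, 0, 0, 0, 0], [-29, 18, 0, 0, 0, 0], [-29, 18, 0, 0, 0, 0], [-29, 18, 0, 0, 0, 0], [0, 0, 0, 0, 0, -8.5], [0, 0, 0, 0, 0, -8.5], [0, 0, 0, 0, 0, -8.5], [0, 0, 0, 0, 0, -8.5], [0, 0, 0, 0, 0, -8.5], [0, 0, 0, 0, 0, -8.5]]
  ]
}}

```text
time: 14.7
ee_pos: [485.5, 3.9, 186.8]
ee_rot: [-180.0, 0.0, 56.3]
force: [-0.1, 0.4, 0.0]
finger_gap: 0.398
gripper_force: 0.0
```

Emit:
{"method": "step_arm", "body": {
  "deltas": [
    [[0, 0, 0, 0, 0, -8.5], [0, 0, 0, 0, 0, -8.5], [0, 0, 0, 0, 0, -8.5], [0, 0, 0, 0, 0, -8.5], [0, 0, 0, 0, 0, -8.5], [0, 0, 0, 0, 0, -8.5], [0, 0, 0, 0, 0, -8.5], [0, 0, 0, 0, 0, -8.5], [0, 0, 0, 0, 0, -8.5], [0, 0, 0, 0, 0, -8.5], [0, 0, 0, 0, 0, -8.5], [0, 0, 0, 0, 0, -8.5]]
  ]
}}

```text
time: 15.9
ee_pos: [485.5, 3.8, 186.8]
ee_rot: [-180.0, -0.0, 158.3]
force: [0.7, -0.7, -0.2]
finger_gap: 0.401
gripper_force: 0.0
```

```bash
sed -i 's/g>115/g>70/; s/m=cv2.morphologyEx(d\[.region.\].astype(np.uint8),cv2.MORPH_CLOSE,np.ones((5,5)))/m=cv2.erode(cv2.morphologyEx(d["region"].astype(np.uint8),cv2.MORPH_CLOSE,np.ones((5,5))),np.ones((3,3)))/' h.py
python3 - <<'E'
from h import *
c=save('wrist','w7')
for b in bars(c): print(toolof([*b[0],33]))
o=r.get_obs();print(o['ee_pos'],o['ee_rot'],o['joint_pos'][6])
seats(capture('scene'),'scene')
E
```

```text
bar 0.97 [420.  93. 464. 136.] ctr [471.  202.9] size [14.7 42.4] yaw 142.3 415
bar 0.7 [260. 170. 303. 221.] ctr [4.842e+02 1.000e-01] size [14.3 45.1] yaw 163.1 621
bar 0.62 [192. 216. 237. 263.] ctr [501.2 -89.3] size [16.  46.1] yaw 159.3 466
[ 87.97982019 179.20227757 153.7970626 ]
[ -0.24393937  -3.9124507  153.73796416]
[-49.46986861 -80.37389909 153.70733107]
[485.48121632   3.72993038 186.73841941] [ 1.79994781e+02 -2.75485536e-02  1.57995640e+02] 57.5394173090346
seat 0.95 [190. 198. 219. 219.] [ 647.8 -170. ] res 0.65 ptr 58.3 1.8 3
seat 0.73 [262. 214. 291. 235.] [650.3  28.7] res 0.99 ptr 42.0 2.1 4
seat 0.62 [300. 227. 330. 243.] [640.9 122.2] res 6.13 ptr -46.3 33.3 7
seat 0.56 [223. 208. 252. 231.] [650.1 -71.5] res 0.77 ptr 49.8 1.8 3
```

View pics/w7.png

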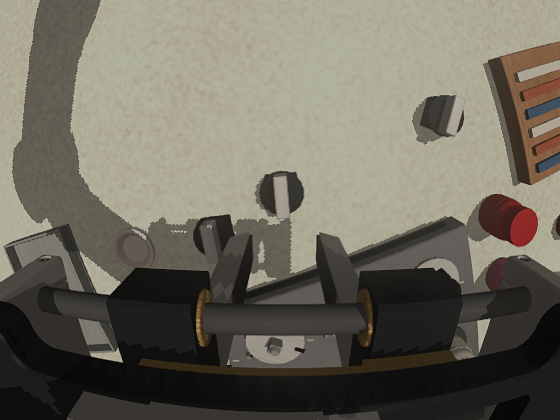

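Emit:
{"method": "step_arm", "body": {
  "deltas": [
    [[-0.2, -3.9, 0, 0, 0, 0], [0, 0, 35, 0, 0, -5], [0, 0, 35, 0, 0, 0], [0, 0, 35, 0, 0, 0], [0, 0, 30, 0, 0, 0], [0, 0, 18.5, 0, 0, 0], [0, 0, 0, 0, 0, 0], [0, 0, 0, 0, 0, 0]]
  ]
}}

```text
time: 16.9
ee_pos: [484.4, 0.2, 33.5]
ee_rot: [-180.0, -0.0, 163.0]
force: [0.1, -0.5, -0.4]
finger_gap: 0.401
gripper_force: 0.0
```

Emit:
{"method": "step_arm", "body": {
  "deltas": [
    [[0, 0, 0, 0, 0, 0], [0, 0, 0, 0, 0, 0], [0, 0, 0, 0, 0, 0], [0, 0, 0, 0, 0, 0], [0, 0, 0, 0, 0, 0], [0, 0, 0, 0, 0, 0]]
  ],
  "grip": 1,
  "squeeze": 30
}}

```text
time: 17.5
ee_pos: [485.0, 0.4, 34.0]
ee_rot: [180.0, 0.1, 163.0]
force: [-0.5, -0.3, 6.1]
finger_gap: 0.145
gripper_force: 30.0
```

Emit:
{"method": "step_arm", "body": {
  "deltas": [
    [[0, 0, -40, 0, 0, 0], [0, 0, -40, 0, 0, 0], [0, 0, -40, 0, 0, 0], [0, 0, 0, 0, 0, 8.1], [0, 0, 0, 0, 0, 8.1], [0, 0, 0, 0, 0, 8.1], [0, 0, 0, 0, 0, 8.1], [-14.5, 23.7, 0, 0, 0, 0], [-14.5, 23.7, 0, 0, 0, 0], [-14.5, 23.7, 0, 0, 0, 0], [-14.5, 23.7, 0, 0, 0, 0], [-14.5, 23.7, 0, 0, 0, 0]]
  ]
}}

```text
time: 18.7
ee_pos: [622.2, 22.5, 153.1]
ee_rot: [-180.0, -0.0, 130.6]
force: [0.4, -0.4, -0.2]
finger_gap: 0.143
gripper_force: 30.0
```

Emit:
{"method": "step_arm", "body": {
  "deltas": [
    [[-14.5, 23.7, 0, 0, 0, 0], [0, 0, 20, 0, 0, 0], [0, 0, 15, 0, 0, 0], [0, 0, 0, 0, 0, 0], [0, 0, 0, 0, 0, 0], [0, 0, 0, 0, 0, 0]]
  ]
}}

```text
time: 19.3
ee_pos: [649.2, 26.7, 119.1]
ee_rot: [180.0, 0.0, 130.6]
force: [-0.1, -0.1, 0.1]
finger_gap: 0.149
gripper_force: 30.0
```

Run:
```python
from h import *
c=save('wrist','w8')
seats(c)
o=r.get_obs();print(o['ee_pos'],o['ee_rot'],o['finger_gap'])
cv2.imwrite('pics/w8b.png',cv2.resize(c['img'][140:320,190:380],None,fx=3.1,fy=3.1,interpolation=cv2.INTER_CUBIC))
print(toolof([649.2,26.5,51]))
```

```text
seat 0.94 [239. 168. 332. 233.] [649.4  25.9] res 0.85 ptr 38.8 63.7 40
seat 0.8 [181. 259. 234. 272.] [607.4 -28.7] res 3.99 ptr nan nan 0
seat 0.77 [321.  74. 406. 161.] [650.6 126.5] res 0.94 ptr -71.0 35.2 67
seat 0.68 [124. 328. 165. 361.] [ 607.1 -174.9] res 6.77 ptr nan nan 0
[649.46276812  26.74298541 119.35563955] [1.79929165e+02 5.00490161e-02 1.30588026e+02] 0.1481294252722961
[ 4.61461532e-02 -4.42145676e-01  6.83551309e+01]
```

View pics/w8b.png

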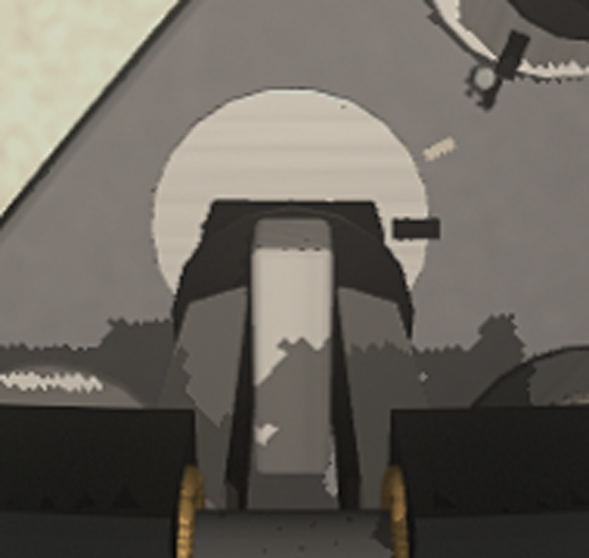

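Emit:
{"method": "step_arm", "body": {
  "deltas": [
    [[0, -0.8, 9, 0, 0, 0], [0, 0, 5, 0, 0, 0], [0, 0, 4, 0, 0, 0], [0, 0, 3, 0, 0, 0], [0, 0, 3, 0, 0, 0], [0, 0, 0, 0, 0, 0], [0, 0, 0, 0, 0, 0]]
  ]
}}

```text
time: 20.1
ee_pos: [648.0, 26.6, 94.1]
ee_rot: [-180.0, -0.1, 130.6]
force: [-0.7, 1.1, -1.3]
finger_gap: 0.149
gripper_force: 30.0
```

Emit:
{"method": "step_arm", "body": {
  "deltas": [
    [[0, 0, 3, 0, 0, 0], [0, 0, 3, 0, 0, 0], [0, 0, 3, 0, 0, 0], [0, 0, 2, 0, 0, 0], [0, 0, 0, 0, 0, 0], [0, 0, 0, 0, 0, 0], [0, 0, 0, 0, 0, 0]]
  ]
}}

```text
time: 20.8
ee_pos: [648.5, 27.0, 84.9]
ee_rot: [180.0, -0.0, 130.6]
force: [-4.5, 1.8, 11.1]
finger_gap: 0.15
gripper_force: 30.0
```

Emit:
{"method": "step_arm", "body": {
  "deltas": [
    [[0, 0, 0, 0, 0, 8.5], [0, 0, 0, 0, 0, 8.5], [0, 0, 0, 0, 0, 8.5], [0, 0, 0, 0, 0, 8.5], [0, 0, 0, 0, 0, 8.5], [0, 0, 0, 0, 0, 8.5], [0, 0, 0, 0, 0, 8.5], [0, 0, 0, 0, 0, 8.5], [0, 0, 0, 0, 0, 8.5], [0, 0, 0, 0, 0, 8.5], [0, 0, 0, 0, 0, 8.5], [0, 0, 0, 0, 0, 8.5]]
  ]
}}

```text
time: 22.0
ee_pos: [647.5, 26.7, 84.9]
ee_rot: [-179.9, 0.1, 28.3]
force: [-6.4, 1.5, 10.8]
finger_gap: 0.147
gripper_force: 30.0
```

Emit:
{"method": "step_arm", "body": {
  "deltas": [
    [[0, 0, 0, 0, 0, 6], [0, 0, 0, 0, 0, 4], [0, 0, 0, 0, 0, 3], [0, 0, 0, 0, 0, 3], [0, 0, 0, 0, 0, 3], [0, 0, 0, 0, 0, 3], [0, 0, 0, 0, 0, 2], [0, 0, 0, 0, 0, 0], [0, 0, 0, 0, 0, 0]]
  ]
}}

```text
time: 22.9
ee_pos: [647.9, 27.7, 84.9]
ee_rot: [-179.9, 0.1, 4.8]
force: [-5.7, 3.6, 11.8]
finger_gap: 0.144
gripper_force: 30.3
```

Run:
```python
from h import *
o=r.get_obs();print(o['ee_rot'],o['wrist_torque'],o['gripper_force'],o['effort'][6],o['ee_pos'],o['force'])
c=save('wrist','w9')
seats(c)
```

```text
[-1.79878809e+02  5.59076617e-02  4.76423632e+00] [0.97502195 1.41261134 0.42866014] 30.313923060894012 -0.46530707739293575 [647.90624526  27.6690429   84.88737605] [-5.73235791  3.63208197 11.75098715]
seat 0.86 [233. 179. 339. 255.] [647.3  25.8] res 1.52 ptr -68.3 13.8 83
seat 0.76 [108. 164. 194. 260.] [650.1 126.5] res 1.04 ptr -71.5 35.7 79
seat 0.69 [373. 195. 459. 286.] [647.4 -73.6] res 0.43 ptr 47.3 2.5 77
seat 0.64 [481. 204. 544. 283.] [ 647.4 -172.2] res 1.17 ptr 57.0 2.8 64
```

Emit:
{"method": "step_arm", "body": {
  "deltas": [
    [[0, 0, 0, 0, 0, 0], [0, 0, 0, 0, 0, 0], [0, 0, 0, 0, 0, 0], [0, 0, 0, 0, 0, 0], [0, 0, -10, 0, 0, 0], [0, 0, -30, 0, 0, 0], [0, 0, -35, 0, 0, 0], [0, 0, -30, 0, 0, 0], [0, 0, 0, 0, 0, 0]]
  ],
  "grip": 0.6
}}

```text
time: 23.9
ee_pos: [651.6, 25.2, 193.7]
ee_rot: [179.9, -0.5, 4.6]
force: [0.0, -0.2, 0.4]
finger_gap: 0.396
gripper_force: 0.0
```

Emit:
{"method": "step_arm", "body": {
  "deltas": [
    [[-26.3, 17.2, 0, 0, 0, 0], [-26.3, 17.2, 0, 0, 0, 0], [-26.3, 17.2, 0, 0, 0, 0], [-26.3, 17.2, 0, 0, 0, 0], [-26.3, 17.2, 0, 0, 0, 0], [-26.3, 17.2, 0, 0, 0, 0], [0, 0, 0, 0, 0, 8.5], [0, 0, 0, 0, 0, 8.5], [0, 0, 0, 0, 0, 8.5], [0, 0, 0, 0, 0, 0], [0, 0, 0, 0, 0, 0]]
  ]
}}

```text
time: 25.0
ee_pos: [499.3, -89.2, 188.2]
ee_rot: [180.0, 0.0, -20.7]
force: [0.1, 0.2, -0.1]
finger_gap: 0.403
gripper_force: 0.0
```

Run:
```python
from h import *
c=save('wrist','w10')
for b in bars(c): print(toolof([*b[0],33]))
o=r.get_obs();print(o['ee_pos'],o['ee_rot'],o['joint_pos'][6])
s=save('side','d1'); t=finder.trace('tray_in','side')[0]
v,u=np.nonzero(t['region']); print(t['score'],t['rect'],onz(s,(u.mean(),v.mean()),10))
cn=max(cv2.findContours(t['region'].astype(np.uint8),0,1)[0],key=cv2.contourArea)[:,0]
P=np.array([onz(s,p,25)[:2] for p in cn],np.float32); print(cv2.minAreaRect(P))
```

```text
bar 0.87 [ 24. 123.  79. 169.] ctr [665.4 171. ] size [49.5 15.4] yaw 6.0 315
bar 0.72 [ 91.  82. 150. 132.] ctr [663.5  53.1] size [50.9 16.8] yaw 7.9 580
bar 0.69 [259. 166. 308. 213.] ctr [506.6 -91.1] size [14.6 44.9] yaw 166.0 625
[  63.03451173 -302.07119719  155.31051942]
[ 103.04894099 -191.11689658  155.29700972]
[  7.46612719  -0.79438308 155.29448254]
[499.38584137 -89.17052532 188.29535882] [-1.79995622e+02  7.20341307e-03 -2.07527391e+01] -71.37363626884999
0.85 [258.3, 314.3, 379.6, 407.5] [ 503.5847645  -378.06472697   10.        ]
((501.8876037597656, -381.9112548828125), (152.84854125976562, 206.55323791503906), 82.2585678100586)
```

View pics/w10.png

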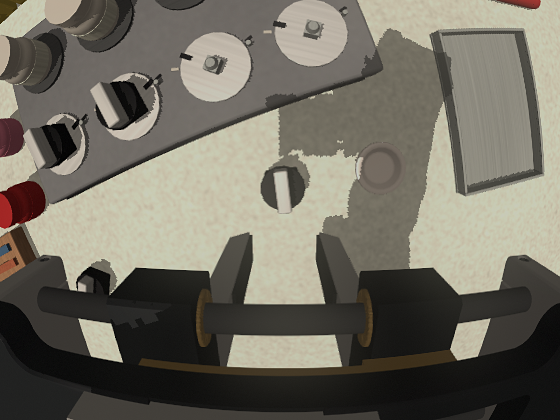

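Emit:
{"method": "step_arm", "body": {
  "deltas": [
    [[7.5, -0.8, 0, 0, 0, 0], [0, 0, 35, 0, 0, -6.7], [0, 0, 35, 0, 0, 0], [0, 0, 35, 0, 0, 0], [0, 0, 30, 0, 0, 0], [0, 0, 20, 0, 0, 0], [0, 0, 0, 0, 0, 0], [0, 0, 0, 0, 0, 0]]
  ]
}}

```text
time: 26.0
ee_pos: [507.1, -91.6, 33.5]
ee_rot: [180.0, -0.0, -14.2]
force: [0.6, -0.2, 0.1]
finger_gap: 0.402
gripper_force: 0.0
```

Emit:
{"method": "step_arm", "body": {
  "deltas": [
    [[0, 0, 0, 0, 0, 0], [0, 0, 0, 0, 0, 0], [0, 0, 0, 0, 0, 0], [0, 0, 0, 0, 0, 0], [0, 0, 0, 0, 0, 0], [0, 0, 0, 0, 0, 0]]
  ],
  "grip": 1,
  "squeeze": 30
}}

```text
time: 26.6
ee_pos: [507.2, -90.9, 33.9]
ee_rot: [-180.0, -0.1, -14.2]
force: [0.5, 1.9, 5.1]
finger_gap: 0.144
gripper_force: 30.0
```

Emit:
{"method": "step_arm", "body": {
  "deltas": [
    [[0, 0, -30, 0, 0, 0], [0, 0, -30, 0, 0, 0], [0, 0, -30, 0, 0, 0], [14.2, 34, 0, 0, 0, 0], [14.2, 34, 0, 0, 0, 0], [14.2, 34, 0, 0, 0, 0], [14.2, 34, 0, 0, 0, 0], [14.2, 34, 0, 0, 0, 0], [14.2, 34, 0, 0, 0, 0], [14.2, 34, 0, 0, 0, 0], [14.2, 34, 0, 0, 0, 0], [0, 0, 0, 0, 0, 0]]
  ]
}}

```text
time: 27.8
ee_pos: [548.1, -389.6, 123.4]
ee_rot: [179.7, -0.0, -14.5]
force: [0.0, -1.1, 0.2]
finger_gap: 0.146
gripper_force: 30.0
```

Emit:
{"method": "step_arm", "body": {
  "deltas": [
    [[0, 0, 30, 0, 0, 0], [0, 0, 30, 0, 0, 0], [0, 0, 20, 0, 0, 0], [0, 0, 3, 0, 0, 0], [0, 0, 0, 0, 0, 0], [0, 0, 0, 0, 0, 0]]
  ]
}}

```text
time: 28.4
ee_pos: [550.5, -382.9, 41.3]
ee_rot: [180.0, -0.1, -14.2]
force: [0.5, -0.1, 0.9]
finger_gap: 0.146
gripper_force: 30.0
```

Emit:
{"method": "step_arm", "body": {
  "deltas": [
    [[0, 0, 2.5, 0, 0, 0], [0, 0, 0, 0, 0, 0], [0, 0, 0, 0, 0, 0]]
  ]
}}

```text
time: 28.7
ee_pos: [550.3, -382.7, 38.2]
ee_rot: [180.0, -0.0, -14.2]
force: [0.3, 1.1, -1.1]
finger_gap: 0.145
gripper_force: 30.0
```

Emit:
{"method": "step_arm", "body": {
  "deltas": [
    [[0, 0, 0, 0, 0, 0], [0, 0, 0, 0, 0, 0], [0, 0, 0, 0, 0, 0], [0, 0, 0, 0, 0, 0], [0, 0, -10, 0, 0, 0], [0, 0, -35, 0, 0, 0], [0, 0, -35, 0, 0, 0], [0, 0, -35, 0, 0, 0], [0, 0, -30, 0, 0, 0]]
  ],
  "grip": 0.6
}}

```text
time: 29.6
ee_pos: [550.2, -383.3, 185.7]
ee_rot: [179.9, -0.1, -14.2]
force: [-0.5, -0.9, -0.5]
finger_gap: 0.399
gripper_force: 0.0
```

Emit:
{"method": "step_arm", "body": {
  "deltas": [
    [[-15.7, -39.2, 0, 0, 0, 0], [-15.7, -39.2, 0, 0, 0, 0], [-15.7, -39.2, 0, 0, 0, 0], [-15.7, -39.2, 0, 0, 0, 0], [-15.7, -39.2, 0, 0, 0, 0], [-15.7, -39.2, 0, 0, 0, 0], [-15.7, -39.2, 0, 0, 0, 0], [-15.7, -39.2, 0, 0, 0, 0], [-15.7, -39.2, 0, 0, 0, 0], [-15.7, -39.2, 0, 0, 0, 0], [-15.7, -39.2, 0, 0, 0, 0], [-15.7, -39.2, 0, 0, 0, 0]]
  ]
}}

```text
time: 30.8
ee_pos: [482.7, 121.2, 183.7]
ee_rot: [-179.9, -0.1, -14.2]
force: [1.7, 0.2, -0.8]
finger_gap: 0.397
gripper_force: 0.0
```

Emit:
{"method": "step_arm", "body": {
  "deltas": [
    [[-15.7, -39.2, 0, 0, 0, 0], [-15.7, -39.2, 0, 0, 0, 0], [0, 0, 0, 0, 0, 8], [0, 0, 0, 0, 0, 8], [0, 0, 0, 0, 0, 7], [0, 0, 0, 0, 0, 0], [0, 0, 0, 0, 0, 0]]
  ]
}}

```text
time: 31.5
ee_pos: [471.8, 203.2, 183.3]
ee_rot: [-180.0, -0.0, -37.0]
force: [0.5, -0.5, 0.4]
finger_gap: 0.4
gripper_force: 0.0
```

Run:
```python
from h import *
c=save('wrist','w11')
for b in bars(c): print(toolof([*b[0],33]))
o=r.get_obs();print(o['time'],o['ee_pos'],o['ee_rot'],o['joint_pos'][6])
```

```text
bar 0.67 [259. 172. 307. 224.] ctr [472.1 202.3] size [14.  44.6] yaw 143.0 652
bar 0.67 [207.   0. 262.  33.] ctr [653.2 125.9] size [29.1 18.8] yaw 49.1 270
[  0.86788017   0.61442461 150.16312025]
[191.41876886 -47.59388337 150.15135416]
31.6 [471.75861615 203.24444349 183.16367947] [-1.79962829e+02  1.29418953e-02 -3.70942992e+01] -115.33180770068222
```

View pics/w11.png

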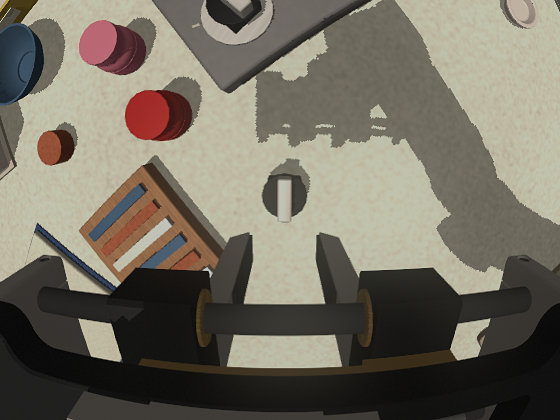

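The last knob is centred between the fingers at (285,200) and aligned. Descending.

Emit:
{"method": "step_arm", "body": {
  "deltas": [
    [[0.8, 0.6, 35, 0, 0, 0], [0, 0, 35, 0, 0, 0], [0, 0, 35, 0, 0, 0], [0, 0, 30, 0, 0, 0], [0, 0, 15, 0, 0, 0], [0, 0, 0, 0, 0, 0], [0, 0, 0, 0, 0, 0]]
  ]
}}

```text
time: 32.3
ee_pos: [472.4, 202.0, 33.3]
ee_rot: [-180.0, -0.0, -37.2]
force: [1.0, -0.6, 0.9]
finger_gap: 0.4
gripper_force: 0.0
```

Emit:
{"method": "step_arm", "body": {
  "deltas": [
    [[0, 0, 0, 0, 0, 0], [0, 0, 0, 0, 0, 0], [0, 0, 0, 0, 0, 0], [0, 0, 0, 0, 0, 0], [0, 0, 0, 0, 0, 0], [0, 0, 0, 0, 0, 0]]
  ],
  "grip": 1,
  "squeeze": 30
}}

```text
time: 32.9
ee_pos: [472.3, 202.6, 33.4]
ee_rot: [-179.9, -0.0, -37.2]
force: [-0.6, 0.9, 5.8]
finger_gap: 0.147
gripper_force: 30.0
```

Emit:
{"method": "step_arm", "body": {
  "deltas": [
    [[0, 0, -35, 0, 0, 0], [0, 0, -35, 0, 0, 0], [0, 0, -35, 0, 0, 0], [0, 0, 0, 0, 0, -8], [0, 0, 0, 0, 0, -8], [0, 0, 0, 0, 0, -8], [0, 0, 0, 0, 0, 0]]
  ]
}}

```text
time: 33.6
ee_pos: [471.7, 202.3, 138.0]
ee_rot: [-180.0, 0.0, -13.2]
force: [-0.5, 0.5, -1.0]
finger_gap: 0.144
gripper_force: 30.0
```

Emit:
{"method": "step_arm", "body": {
  "deltas": [
    [[8.6, 40.4, 0, 0, 0, 0], [8.6, 40.4, 0, 0, 0, 0], [8.6, 40.4, 0, 0, 0, 0], [8.6, 40.4, 0, 0, 0, 0], [8.6, 40.4, 0, 0, 0, 0], [8.6, 40.4, 0, 0, 0, 0], [8.6, 40.4, 0, 0, 0, 0], [8.6, 40.4, 0, 0, 0, 0], [8.6, 40.4, 0, 0, 0, 0], [8.6, 40.4, 0, 0, 0, 0], [8.6, 40.4, 0, 0, 0, 0], [8.6, 40.4, 0, 0, 0, 0]]
  ]
}}

```text
time: 34.8
ee_pos: [461.2, -294.8, 137.5]
ee_rot: [-180.0, 0.0, -13.4]
force: [0.2, -0.7, -1.6]
finger_gap: 0.146
gripper_force: 30.0
```

Emit:
{"method": "step_arm", "body": {
  "deltas": [
    [[8.6, 40.4, 0, 0, 0, 0], [8.6, 40.4, 0, 0, 0, 0], [0, 0, 0, 0, 0, 0], [0, 0, 35, 0, 0, 0], [0, 0, 35, 0, 0, 0], [0, 0, 20, 0, 0, 0], [0, 0, 6, 0, 0, 0], [0, 0, 0, 0, 0, 0], [0, 0, 0, 0, 0, 0]]
  ]
}}

```text
time: 35.7
ee_pos: [460.5, -376.3, 42.7]
ee_rot: [179.9, -0.1, -13.2]
force: [0.8, -0.5, 0.2]
finger_gap: 0.148
gripper_force: 30.0
```

Emit:
{"method": "step_arm", "body": {
  "deltas": [
    [[0, 0, 3, 0, 0, 0], [0, 0, 2, 0, 0, 0], [0, 0, 0, 0, 0, 0], [0, 0, 0, 0, 0, 0]]
  ]
}}

```text
time: 36.1
ee_pos: [460.7, -376.1, 37.4]
ee_rot: [180.0, -0.1, -13.2]
force: [1.1, 0.3, 3.3]
finger_gap: 0.142
gripper_force: 30.0
```

Emit:
{"method": "step_arm", "body": {
  "deltas": [
    [[0, 0, 0, 0, 0, 0], [0, 0, 0, 0, 0, 0], [0, 0, 0, 0, 0, 0], [0, 0, 0, 0, 0, 0], [0, 0, -10, 0, 0, 0], [0, 0, -35, 0, 0, 0], [0, 0, -35, 0, 0, 0], [0, 0, -35, 0, 0, 0], [0, 0, -35, 0, 0, 0], [0, 0, 0, 0, 0, 0], [0, 0, 0, 0, 0, 0]]
  ],
  "grip": 0.6
}}

```text
time: 37.2
ee_pos: [460.3, -375.9, 187.9]
ee_rot: [180.0, -0.1, -13.2]
force: [-0.7, -0.0, -0.1]
finger_gap: 0.401
gripper_force: 0.0
```

Run:
```python
from h import *
o=r.get_obs();print(o['time'],o['ee_pos'])
a=save('side','d2'); b=save('scene','s2')
f=lambda im,x0,x1,y0,y1,s:cv2.resize(im[y0:y1,x0:x1],None,fx=s,fy=s,interpolation=cv2.INTER_CUBIC)
A=f(a['img'],170,400,140,410,2); B=f(b['img'],150,310,150,300,2)
B=cv2.copyMakeBorder(B,0,540-300,0,0,0); cv2.imwrite('pics/fin.png',np.hstack([A,B]))
seats(a,'side')
```

```text
37.2 [ 460.2794876  -375.94961271  187.87863739]
seat 0.51 [250. 183. 276. 196.] [645.3 122.7] res 1.42 ptr -54.1 17.9 6
seat 0.51 [320. 244. 336. 268.] [ 670.2 -192.1] res 5.14 ptr nan nan 0
```

View pics/fin.png

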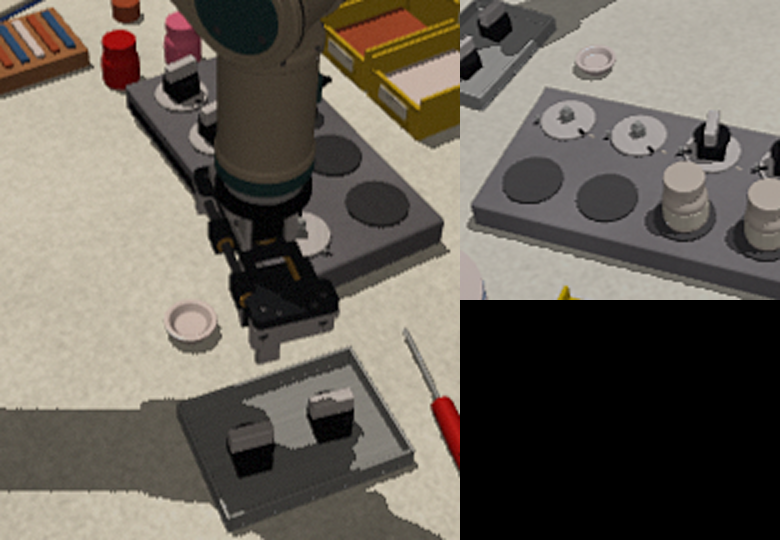

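The picture shows both leftover knobs upright in the tray, the knobs on spindles 1 and 2 down on their collars, spindles 3 and 4 bare, and the jars in place.

```bash
python3 -c "
from rig import r
print(r.sign_off())"
```

```text
the job is handed in; nothing more can be done
None
```

The job is handed in: knobs are home and turned to the right stop on spindles 1 and 2, spindles 3 and 4 are left bare, and the two spare knobs are in the steel tray.

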